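# Put the excavator bucket away in the snap-lid parts case

## Robot

A 7-joint arm with a two-finger parallel gripper is mounted at the origin on the work surface. World frame = base frame: x ahead of the robot, y to its left, z up, the work surface at z = 0. Lengths are in m, angles in rad, forces in N, time in s.
With the tool pointing down it reaches from about 0.4 to 0.85 m from the base axis. Payload 10.4 kg.
Tool frame: the origin (TCP) lies between the finger pads; the fingertips stand 17 mm ahead of it and the grasp point (between the pads) lies 2 mm behind it; z points along the fingers, y is the direction in which the jaws open and shut (so a half turn about z gives the same grasp; the last joint's range is limited). The gripper opens to 85 mm and grips with 20 to 120 N. Pads are 22 mm wide; open, the fingers measure 114 mm over their backs; the gripper's body (76 mm by 85 mm) begins 54 mm behind the grasp point. The pads swing forward as they close: fully open they stand 13 mm farther back than shut.
Start: joints at [1.277, 0.332, -0.065, 1.46, 0.022, 1.35, -0.088], TCP at [0.167, -0.602, 0.248] pointing down, gripper open.
Joint ranges: [-2.6, 2.6], [-0.5, 2.12], [-1.47, 1.34], [0.16, 2.42], [-1.27, 4.41], [0.06, 2.06], [-2.6, 2.6]. Speed limits (rad/s): [2.22, 2.22, 2.79, 2.79, 3.14, 3.14, 3.14].

## Interface

Orientations are given as a unit quaternion [x, y, z, w].
In Python, from workcell import manip gives the robot as it stands.
- The arm moves only by the tool jog_arm, never from a script. Its argument "steps" is one flat list of numbers, 5 for each row, row after row: the finger opening in m, from 0 to 0.0854, then the shift along the tool's x, y, z in m, then the turn about the tool's z in rad. In form: [gripper, x, y, z, twist, gripper, x, y, z, twist, ...]. A call has exactly 10 rows; each row is the pose to reach, as a shift and turn from the pose commanded when the call began, along the tool's axes at that moment; what a row does not reach only later rows make up. A row lasts 1/10 s, in which the tool goes at most 50 mm and 8.59 degrees, less where a joint would pass 70% of its speed; a pose out of reach is approached as far as the arm can. A call with a gripper value outside its range is refused whole. The fingers move at their own pace and stop on an object; "grip_force" is the grip in N (left out, the last holds). Time passes only in rows, so rows that repeat a pose let the fingers close, or fill a call up. It gives the time, the measured TCP pose, the force and the opening at its end, in the units of the state.
- manip.get_obs(): the state, without advancing time (a new reading comes with each control period).
- manip.camera(name): name is "scene" or "top" or "wrist"; returns (picture, depth): 400x640x3 uint8, red, green, blue; 400x640 float32, m along the optical axis (not along the pixel's ray), 0 where there is no reading.
- manip.calibration(name): a dict with "mtx" (3x3 intrinsics, pixels), "world_to_cam" (4x4, takes a point from world to camera coordinates). Camera axes: x right, y down, z forward; pixel columns grow to the right and rows downward; lengths in m; the calibration is good to about 2 mm. A picture is of the moment at which its call begins: read the wrist's pose just before it. calibration takes no time and is no camera call; for the wrist camera it gives the pose at the moment of the call.
- manip.hand_in(): hands the job in, once; it reports no verdict.
The state is a dict: "clock": time; "joint_pos": joint angles; "joint_velocities": joint speeds; "tau": joint torques, N m; "position": TCP position; "ee_rot": TCP orientation; "ft_force": force on the tool from outside, world axes, zero at the start; "torque": the same for the moment, N m; "grip_width": opening from 0.0 (shut) to 1.0 (fully open).
Only numpy, scipy, OpenCV 4.12 (cv2) and the standard library are available. Lean on these libraries where they do the work, as an engineer would, in place of code of your own. Each camera call takes 0.05 s, during which the arm holds its last target.

## Task

Press the slanted thumb button on the front of the black parts case so that its sprung lid pops open, put the little grey excavator bucket into the empty compartment, then push the lid down until it snaps shut and stays shut. Leave all the other model parts and paint jars where they are.

Things in the scene. Friction and masses are not known exactly. Their poses are not given: they have to be found in the camera images.
- case: Black plastic parts case, fixed to the bench: outer 118 (x) by 178 (y) mm, 50 mm high without lid, walls and floor 4 mm. Origin: centre of its underside; -x is the front, roughly towards the robot; z up. A divider 38 mm high and 4 mm thick at y = -12 mm parts the empty compartment (+y side) from a narrower one (-y side) that holds two wheels.
- empty_floor (a point): Floor of the empty compartment at its middle (case x 0, y +37.5 mm, 4 mm over the bench); axes as the case. The compartment is 110 (x) by 95 (y) mm. A latch housing with a small steel hook on it stands in it by the front wall: case y = -10 to 10 mm, x = -55 to -29 mm, 36 mm high, 51 mm with the hook.
- button_top (a point): Centre of the outer face of the thumb button, an aluminium cap 16 mm across on a slanted block in the middle of the case's front (case x -85 mm, 30 mm over the bench). The point's z axis points out of the button, 35 degrees from vertical, leaning to the front, away from the lid; push along -z with closed fingers. Do not push straight down: the guard is in the way.
- guard_tip (a point): Outer end of the steel guard over the button: two prongs and a cross bar, 21 mm wide in y, 11 mm between prongs, 3 mm thick. It runs parallel to the button's axis on the lid side, its near face (this point) 15 mm from that axis, and reaches 34 mm out past the button's face, so it covers the button from straight above. Same axes as button_top.
- button (a joint): How far the button is pressed, 0 to 0.006 m; it springs back. 2 N starts it and 5 N holds it fully down; the lid is let go between 0.002 and 0.004.
- lid (a joint): Lid angle: 0 shut, 1.7 rad fully open (just past upright). A weak spring throws it open when the latch lets go and keeps it open (under 2 N at the front edge to close it). The latch catches by itself in the last few degrees with a snap, which takes about 6 to 8 N on the lid near its front edge.
- lid_hinge (a point): Middle of the hinge axis (its y), at the top of the case's rear wall: 59 mm behind the case's centre, 50 mm over the bench. The point turns with the lid. The lid is a plate 122 by 180 mm reaching 120 mm forward of the hinge; when shut its underside is 1 mm and its outer face 7 mm above the axis.
- lid_front (a point): Point on the lid's outer face in its middle, 110 mm from the hinge (10 mm short of its front edge); moves with the lid.
- bucket: Toy-sized excavator bucket of bare grey plastic, a scoop open at the top, with four teeth at its -x end and two lugs at its +x end: about 75 (x) by 36 (y) mm, 36 mm high, 40 to 85 g. Origin: centre of its flat underside, z up. Its two side plates are flat, 44 mm long (x = -21 to 23 mm), from 2 to 32 mm high, 36 mm over their outsides: grip across them, along its y.
- boom: Grey cranked model boom piece, about 95 mm long, 18 mm high, lying on the bench. Leave it.
- spare_wheel: Grey model wheel, 48 mm across, 20 mm high, lying flat on the bench. Leave it.
- wheel_a: Grey wheel 38 mm across, 16 mm high, in the case's narrower compartment. Leave it.
- wheel_b: The second wheel in the narrower compartment, like the first. Leave it.
- jar_a: Glass paint jar, white cap, 40 mm across, 55 mm high, on the near left of the bench. Leave it.
- jar_b: Glass paint jar, black cap, 42 mm across, 60 mm high, beyond the case. Leave it.
- jar_c: Glass paint jar, white cap, 40 mm across, 55 mm high, to the right of the case. Leave it.
Mind the look-alikes: they are no part of the job. There is more than one size of the case; the job needs the largest.

How it is judged:
By the outcome, as a careful person would: the job done as asked, in the order asked, and still so for the second after the job is handed in, with the robot touching nothing.
It also fails if it takes over 69 s, if anything falls off the work surface, if the arm or the gripper's body presses on something with over 40 N, if the wrist force passes 120 N, or if a joint passes its speed limit or range.

## Working session

There is one attempt and no reset: what is moved stays moved. The work goes in short steps, Python scripts to look and compute and a tool call to move; the robot and the scene stay as the last step left them, time stands still between calls to the robot, and variables do not carry over. Pictures are saved under pics/ and viewed, and the job is handed in when it is done.

Besides the shell and the picture viewer there is one more tool, called after "Request:" by a JSON object that holds its "fn" and its "kwargs". jog_arm: Moves the arm, as the interface text tells. Its arguments: {"type":"object","properties":{"steps":{"type":"array"},"grip_force":{"type":"number"}},"required":["steps"]}

```bash
mkdir -p pics; ls; python3 - <<'E'
from workcell import manip
import cv2,numpy as np
o=manip.get_obs()
for k,v in o.items(): print(k,np.round(v,4))
for n in ("scene","top","wrist"):
    c=manip.calibration(n); print(n,np.round(c["mtx"],1).tolist(),np.round(c["world_to_cam"],4).tolist())
    p,d=manip.camera(n); cv2.imwrite(f"pics/{n}0.png",p[:,:,::-1]); np.save(f"pics/{n}0.npy",d)
E
```

```text
pics
clock 0.0
joint_pos [ 1.2774  0.3328 -0.0647  1.461   0.0216  1.3499 -0.0885]
joint_velocities [ 0.0005  0.0005  0.0015  0.0021 -0.0006  0.0004  0.0002]
tau [ 7.00000e-04 -6.25436e+01  4.92000e-02 -3.91592e+01  1.61000e-02
  1.02000e-02  0.00000e+00]
position [ 0.1671 -0.6019  0.2475]
ee_rot [ 9.908e-01  1.350e-01 -1.000e-04 -7.000e-04]
ft_force [0.3461 0.193  0.761 ]
torque [-0.0134  0.0355 -0.0144]
grip_width 0.9985
scene [[508.8, 0.0, 316.6], [0.0, 508.8, 203.6], [0.0, 0.0, 1.0]] [[-0.6437, 0.7653, 0.0019, 0.3791], [0.4654, 0.3934, -0.7929, -0.2168], [-0.6075, -0.5094, -0.6094, 1.7705], [0.0, 0.0, 0.0, 1.0]]
top [[506.8, 0.0, 314.2], [0.0, 506.8, 199.6], [0.0, 0.0, 1.0]] [[-0.0212, -0.9996, 0.0173, -0.0078], [-0.9953, 0.0195, -0.0952, 0.5813], [0.0948, -0.0192, -0.9953, 1.1567], [0.0, 0.0, 0.0, 1.0]]
wrist [[287.7, 0.0, 317.3], [0.0, 287.7, 197.7], [0.0, 0.0, 1.0]] [[0.2675, -0.9636, -0.0011, -0.6254], [-0.9223, -0.2563, 0.2893, -0.038], [-0.2791, -0.0764, -0.9572, 0.3796], [0.0, 0.0, 0.0, 1.0]]
```

View pics/scene0.png

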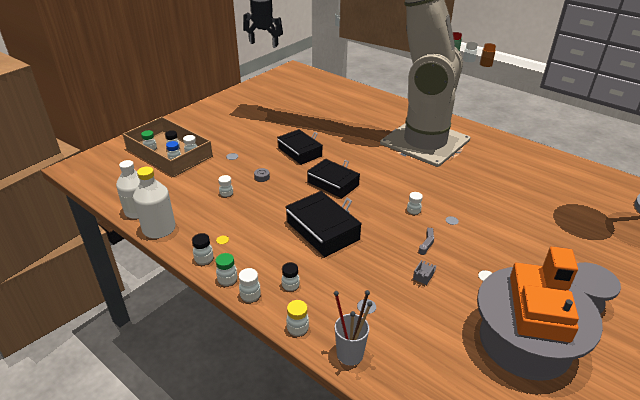

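View pics/top0.png

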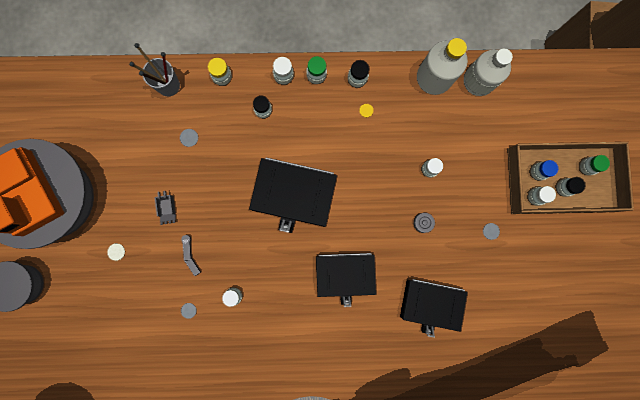

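View pics/wrist0.png

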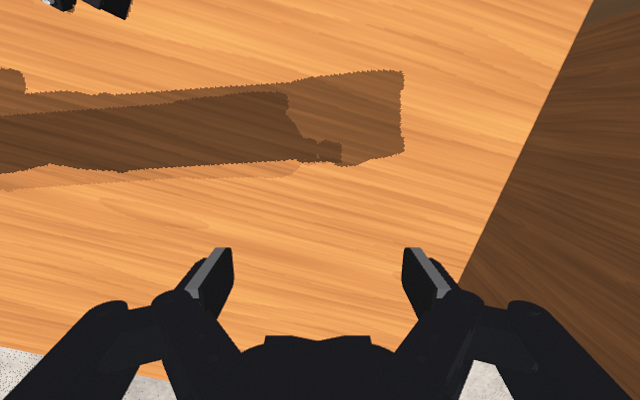

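Scene view: the largest case is at (323,222), with the bucket at (424,272) and the boom at (428,240). In the top view the case is at (293,192), its button and guard at (287,226), the bucket at (166,208) and the boom at (190,255). Next I'll measure these and zoom in.

```bash
cat > h.py <<'E'
import numpy as np,cv2
from workcell import manip
def ray(n,uv,c=None):
    c=c or manip.calibration(n); T=np.array(c["world_to_cam"]);R=T[:3,:3];t=T[:3,3]
    uv=np.atleast_2d(uv).astype(float)
    d=np.c_[uv,np.ones(len(uv))]@np.linalg.inv(c["mtx"]).T@R
    return -R.T@t,d
def plane(n,uv,z,c=None):
    o,d=ray(n,uv,c); return o+d*((z-o[2])/d[:,2])[:,None]
def dpts(n,uv,D,c=None):
    o,d=ray(n,uv,c); uv=np.atleast_2d(uv).astype(int); return o+d*D[uv[:,1],uv[:,0]][:,None]
def proj(n,p,c=None):
    c=c or manip.calibration(n); T=np.array(c["world_to_cam"]); q=np.atleast_2d(p)@T[:3,:3].T+T[:3,3]; q=q@np.array(c["mtx"]).T; return q[:,:2]/q[:,2:]
E
python3 - <<'E'
from h import *
p=cv2.imread("pics/top0.png");D=np.load("pics/top0.npy");S=cv2.imread("pics/scene0.png")
hsv=cv2.cvtColor(p,cv2.COLOR_BGR2HSV)
m=((p.max(2)<45)).astype(np.uint8)
m=cv2.morphologyEx(m,cv2.MORPH_OPEN,np.ones((5,5)))
for c in cv2.findContours(m,0,2)[0]:
    if cv2.contourArea(c)<400: continue
    r=cv2.minAreaRect(c); b=cv2.boxPoints(r); print(r,np.round(plane("top",b,0.057),3).tolist(), D[int(r[0][1]),int(r[0][0])])
    print("depth z", np.round(dpts("top",[r[0]],D),4))
for uv in [(166,208),(190,255),(287,226),(262,105),(232,298),(433,167),(424,222)]: print(uv,np.round(plane("top",[uv],0.02),3),np.round(dpts("top",[uv],D),3))
cv2.imwrite("pics/z1.png",np.hstack([cv2.resize(p[150:250,120:220],(400,400),interpolation=2),cv2.resize(p[150:250,240:340],(400,400),interpolation=2)]))
cv2.imwrite("pics/z2.png",np.hstack([cv2.resize(S[220:300,380:460],(400,400),interpolation=2),cv2.resize(S[180:260,280:360],(400,400),interpolation=2)]))
E
```

```text
((432.9857482910156, 305.5741882324219), (62.281864166259766, 42.301815032958984), 10.885526657104492) [[0.303, -0.201, 0.057], [0.395, -0.223, 0.057], [0.365, -0.36, 0.057], [0.274, -0.338, 0.057]] 1.1503825
depth z [[ 0.3327 -0.2838  0.0436]]
((345.4260559082031, 275.50274658203125), (39.5284538269043, 58.478424072265625), 87.87889862060547) [[0.449, -0.019, 0.057], [0.451, -0.151, 0.057], [0.362, -0.152, 0.057], [0.361, -0.021, 0.057]] 1.1524135
depth z [[ 0.4048 -0.0866  0.0446]]
((84.94287109375, 203.6739501953125), (15.889508247375488, 56.92622375488281), 12.171459197998047) [[0.521, 0.529, 0.057], [0.647, 0.505, 0.057], [0.638, 0.47, 0.057], [0.513, 0.494, 0.057]] 1.0976988
depth z [[0.5746 0.4786 0.1048]]
((292.4268493652344, 193.4745330810547), (78.32215118408203, 55.0256233215332), 12.847704887390137) [[0.554, 0.131, 0.057], [0.677, 0.102, 0.057], [0.633, -0.072, 0.057], [0.511, -0.041, 0.057]] 1.1583308
depth z [[0.5936 0.0304 0.0544]]
((568.5, 27.0), (42.0, 41.0), 90.0) [[1.031, -0.587, 0.057], [1.03, -0.685, 0.057], [0.926, -0.678, 0.057], [0.928, -0.58, 0.057]] 1.860073
depth z [[ 1.2558 -0.9779 -0.5681]]
((615.4999389648438, 23.499996185302734), (46.99999237060547, 46.99999237060547), 90.0) [[1.045, -0.694, 0.057], [1.043, -0.808, 0.057], [0.927, -0.798, 0.057], [0.929, -0.685, 0.057]] 1.5741591
depth z [[ 1.1426 -0.9732 -0.2917]]
(166, 208) [[0.569 0.327 0.02 ]] [[0.57  0.331 0.004]]
(190, 255) [[0.458 0.271 0.02 ]] [[0.458 0.271 0.019]]
(287, 226) [[0.521 0.045 0.02 ]] [[0.52  0.045 0.034]]
(262, 105) [[0.811 0.1   0.02 ]] [[0.799 0.097 0.062]]
(232, 298) [[0.358 0.174 0.02 ]] [[0.361 0.169 0.056]]
(433, 167) [[ 0.654 -0.304  0.02 ]] [[ 0.648 -0.294  0.059]]
(424, 222) [[ 0.524 -0.277  0.02 ]] [[ 0.524 -0.277  0.021]]
```

View pics/z1.png

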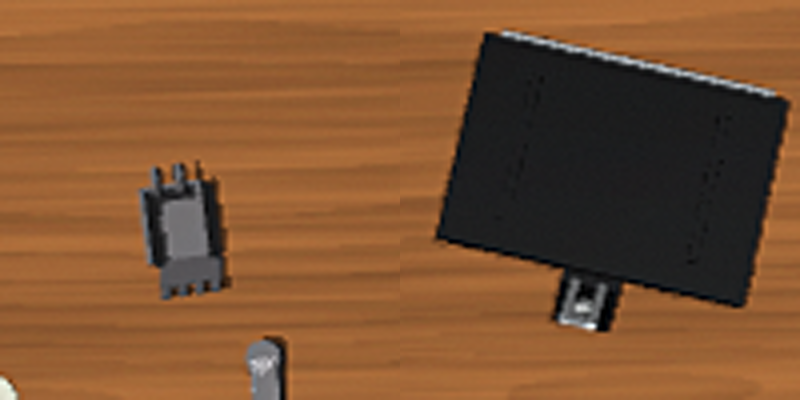

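View pics/z2.png

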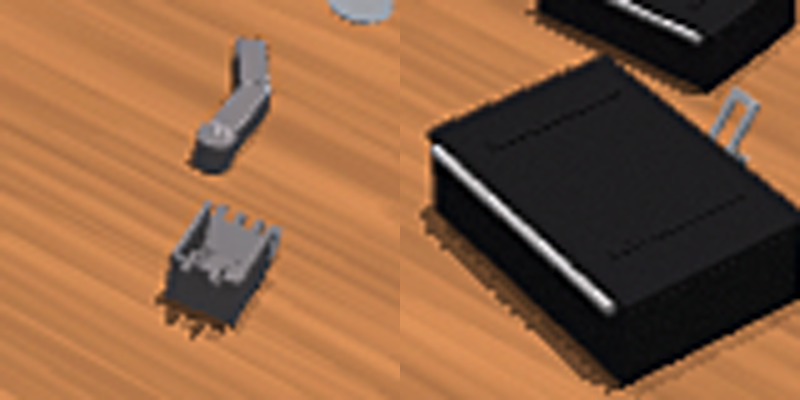

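Top zoom: the bucket's teeth point towards the robot (about pixel (168,223) in the full picture) and its lugs point away. The case is turned about -13°, with its guard at the front near (286,230). The jog can't tilt the tool, so I'll check the finger shape in the wrist depth image for clearance to the guard.

```bash
python3 - <<'E'
from h import *
from scipy.spatial.transform import Rotation as Ro
D=np.load("pics/wrist0.npy"); o=manip.get_obs(); R=Ro.from_quat(o["ee_rot"]).as_matrix(); t=np.array(o["position"])
v,u=np.mgrid[230:400:1,60:580:1]; uv=np.c_[u.ravel(),v.ravel()]
P=(dpts("wrist",uv,D)-t)@R; k=(D[uv[:,1],uv[:,0]]>0)&(P[:,2]<0.03); P=P[k]
print("cam in tool",np.round((ray("wrist",[[0,0]])[0]-t)@R,3), "axes",np.round(np.array(manip.calibration("wrist")["world_to_cam"])[:3,:3]@R,2).tolist())
for s in (-1,1):
  for z in np.arange(0.02,-0.14,-0.01):
    q=P[(abs(P[:,2]-z)<0.003)&(P[:,1]*s>0)]
    if len(q): print(s,round(z,3),len(q),"x",np.round([q[:,0].min(),q[:,0].max()],4),"y",np.round([q[:,1].min(),q[:,1].max()],4))
E
```

```text
cam in tool [ 0.073  0.001 -0.126] axes [[-0.0, 1.0, -0.0], [-0.96, -0.0, -0.29], [-0.29, 0.0, 0.96]]
-1 0.0 185 x [-0.0112  0.0113] y [-0.0536 -0.0412]
-1 -0.01 367 x [-0.0112  0.0116] y [-0.0556 -0.0412]
-1 -0.02 439 x [-0.0109  0.0116] y [-0.0553 -0.0411]
-1 -0.03 374 x [-0.0055  0.0118] y [-0.0553 -0.0409]
-1 -0.04 502 x [0.0057 0.0141] y [-0.0692 -0.0405]
-1 -0.05 3534 x [-0.0131  0.0142] y [-0.0742 -0.0358]
-1 -0.06 3023 x [-0.0125  0.018 ] y [-0.0723 -0.    ]
-1 -0.07 3484 x [-0.0013  0.0183] y [-0.0654 -0.0001]
-1 -0.08 1773 x [0.0112 0.0212] y [-0.0571 -0.    ]
1 0.0 186 x [-0.011   0.0112] y [0.0433 0.0537]
1 -0.01 351 x [-0.0118  0.0115] y [0.0433 0.0576]
1 -0.02 441 x [-0.0113  0.0116] y [0.0432 0.0573]
1 -0.03 372 x [-0.0051  0.012 ] y [0.043  0.0574]
1 -0.04 506 x [0.0058 0.0143] y [0.0425 0.0722]
1 -0.05 3524 x [-0.0131  0.0159] y [0.034  0.0754]
1 -0.06 3114 x [-0.0125  0.0179] y [0.     0.0745]
1 -0.07 3697 x [-0.0012  0.0186] y [0.0001 0.0683]
1 -0.08 1816 x [0.0111 0.0209] y [0.0002 0.0599]
```

Request:
{"fn": "jog_arm", "kwargs": {"steps": [0.04,0.03,-0.038,0,0.05,0.03,0.06,-0.076,0,0.1,0.02,0.09,-0.114,-0.01,0.15,0.0,0.12,-0.152,-0.02,0.2,0.0,0.15,-0.19,-0.03,0.25,0.0,0.18,-0.228,-0.04,0.3,0.0,0.21,-0.266,-0.06,0.35,0.0,0.24,-0.304,-0.08,0.4,0.0,0.27,-0.342,-0.1,0.45,0.0,0.3,-0.375,-0.12,0.5]}}

```text
clock: 1.15
position: [0.3536, -0.1635, 0.3666]
ee_rot: [0.993, -0.115, -0.0, 0.0]
ft_force: [1.0, -0.7, 0.1]
grip_width: -0.005
```

Request:
{"fn": "jog_arm", "kwargs": {"steps": [0,0.01,-0.024,-0.045,0,0,0.02,-0.048,-0.09,0,0,0.03,-0.072,-0.135,0,0,0.04,-0.096,-0.18,0,0,0.05,-0.12,-0.225,0,0,0.06,-0.144,-0.27,0,0,0.07,-0.168,-0.315,0,0,0.08,-0.192,-0.36,0,0,0.09,-0.216,-0.4,0,0,0.095,-0.238,-0.44,0]}}

```text
clock: 2.15
position: [0.4474, -0.0394, 0.6161]
ee_rot: [0.993, -0.114, 0.012, -0.003]
ft_force: [-0.0, -0.7, -0.0]
grip_width: 0.003
```

```bash
python3 - <<'E'
from h import *
o=manip.get_obs(); print(np.round(o["joint_pos"],3),np.round(o["ee_rot"],4))
E
```

```text
[-0.003  0.021 -0.009  1.049 -0.004  2.047 -1.814] [ 0.9934 -0.1144  0.0119 -0.0033]
```

Request:
{"fn": "jog_arm", "kwargs": {"steps": [0,0.05,0,0,0,0,0.1,0,0,0,0,0.15,0,0,0,0,0.2,0,0,0,0,0.25,0,0,0,0,0.3,0,0,0,0,0.35,0,0,0,0,0.4,0,0,0,0,0.4,0,0,0,0,0.4,0,0,0]}}

```text
clock: 3.15
position: [0.7307, -0.1117, 0.5283]
ee_rot: [0.993, -0.115, 0.035, -0.002]
ft_force: [-0.4, -0.3, -0.3]
grip_width: -0.0
```

```bash
python3 - <<'E'
from h import *
o=manip.get_obs(); print(np.round(o["joint_pos"],3),np.round(o["ee_rot"],4))
E
```

```text
[ 0.018  0.745  0.401  0.286 -0.325  2.058 -1.656] [ 0.9928 -0.1146  0.0354 -0.0025]
```

Request:
{"fn": "jog_arm", "kwargs": {"steps": [0,0.02,0,-0.05,0,0,0.04,0,-0.1,0,0,0.06,0,-0.15,0,0,0.08,0,-0.2,0,0,0.1,0,-0.25,0,0,0.12,0,-0.3,0,0,0.14,0,-0.35,0,0,0.16,0,-0.4,0,0,0.18,0,-0.4,0,0,0.2,0,-0.4,0]}}

```text
clock: 4.15
position: [0.6777, -0.1121, 0.5958]
ee_rot: [0.991, -0.114, 0.064, -0.001]
ft_force: [-0.2, 0.8, 0.7]
grip_width: -0.003
```

```bash
python3 - <<'E'
from h import *
o=manip.get_obs(); print(np.round(o["joint_pos"],3),np.round(o["ee_rot"],4))
E
```

```text
[-1.000e-03  5.860e-01  3.580e-01  3.860e-01 -2.490e-01  2.058e+00
 -1.644e+00] [ 0.9914 -0.1143  0.0641 -0.0014]
```

Request:
{"fn": "jog_arm", "kwargs": {"steps": [0,-0.02,0,0.04,0,0,-0.04,0,0.08,0,0,-0.06,0,0.12,0,0,-0.08,0,0.16,0,0,-0.08,0,0.16,0,0,-0.08,0,0.16,0,0,-0.08,0,0.16,0,0,-0.08,0,0.16,0,0,-0.08,0,0.16,0,0,-0.08,0,0.16,0]}}

```text
clock: 5.15
position: [0.6218, -0.0962, 0.4277]
ee_rot: [0.991, -0.115, 0.065, -0.001]
ft_force: [-0.1, -0.1, 0.1]
grip_width: 0.0
```

```bash
python3 - <<'E'
from h import *
o=manip.get_obs(); print(np.round(o["joint_pos"],3),np.round(o["ee_rot"],4))
E
```

```text
[-0.205  0.222  0.36   1.253 -0.083  1.551 -1.663] [ 0.9913 -0.1145  0.0646 -0.0012]
```

Request:
{"fn": "jog_arm", "kwargs": {"steps": [0,0.02,0.02,-0.06,0,0,0.04,0.03,-0.12,0,0,0.06,0.04,-0.18,0,0,0.08,0.04,-0.24,0,0,0.1,0.04,-0.3,0,0,0.12,0.04,-0.36,0,0,0.14,0.04,-0.42,0,0,0.16,0.04,-0.5,0,0,0.18,0.04,-0.6,0,0,0.2,0.04,-0.7,0]}}

```text
clock: 6.15
position: [0.6032, -0.1367, 0.6567]
ee_rot: [0.989, -0.114, 0.091, 0.001]
ft_force: [-0.5, 0.4, 0.4]
grip_width: 0.0
```

Request:
{"fn": "jog_arm", "kwargs": {"steps": [0,0.2,0,-0.7,0,0,0.2,0,-0.7,0,0,0.2,0,-0.7,0,0,0.2,0,-0.7,0,0,0.2,0,-0.7,0,0,0.2,0,-0.7,0,0,0.2,0,-0.7,0,0,0.2,0,-0.7,0,0,0.2,0,-0.7,0,0,0.2,0,-0.7,0]}}

```text
clock: 7.15
position: [0.5419, -0.126, 0.7043]
ee_rot: [0.986, -0.114, 0.121, 0.004]
ft_force: [-0.5, 0.0, 0.2]
grip_width: 0.005
```

```bash
python3 - <<'E'
from h import *
from scipy.spatial.transform import Rotation as Ro
o=manip.get_obs(); print(np.round(o["joint_pos"],3),np.round(o["ee_rot"],4)); print(np.round(Ro.from_quat(o["ee_rot"]).as_matrix(),3))
E
```

```text
[-0.097  0.257  0.427  0.602 -0.161  2.058 -1.589] [ 0.9861 -0.1142  0.1207  0.0043]
[[ 0.945 -0.226  0.237]
 [-0.224 -0.974 -0.036]
 [ 0.239 -0.019 -0.971]]
```

Request:
{"fn": "jog_arm", "kwargs": {"steps": [0,0.2,0.1,-0.7,0,0,0.2,0.1,-0.7,0,0,0.2,0.1,-0.7,0,0,0.2,0.1,-0.7,0,0,0.2,0.1,-0.7,0,0,0.2,0.1,-0.7,0,0,0.2,0.1,-0.7,0,0,0.2,0.1,-0.7,0,0,0.2,0.1,-0.7,0,0,0.2,0.1,-0.7,0]}}

```text
clock: 8.15
position: [0.4853, -0.1619, 0.7386]
ee_rot: [0.982, -0.114, 0.15, 0.009]
ft_force: [-0.6, 0.4, -0.1]
grip_width: -0.0
```

```bash
python3 - <<'E'
from h import *
from scipy.spatial.transform import Rotation as Ro
o=manip.get_obs(); print(np.round(o["joint_pos"],3),np.round(o["ee_rot"],4)); R=Ro.from_quat(o["ee_rot"]).as_matrix();print(np.round(R,3))
# approach view pose near the button
for g in ([0.44,0.06,0.25],):
    print(np.round(R.T@(np.array(g)-o["position"]),3))
E
```

```text
[-0.09   0.152  0.48   0.647 -0.145  2.058 -1.515] [ 0.9821 -0.1142  0.1498  0.0094]
[[ 0.929 -0.227  0.292]
 [-0.221 -0.974 -0.053]
 [ 0.296 -0.016 -0.955]]
[-0.236 -0.198  0.442]
```

Request:
{"fn": "jog_arm", "kwargs": {"steps": [0,-0.019,-0.018,0.042,0,0,-0.038,-0.036,0.084,0,0,-0.057,-0.054,0.126,0,0,-0.076,-0.072,0.168,0,0,-0.095,-0.09,0.21,0,0,-0.114,-0.108,0.252,0,0,-0.133,-0.126,0.294,0,0,-0.152,-0.144,0.336,0,0,-0.171,-0.162,0.378,0,0,-0.19,-0.18,0.42,0]}}

```text
clock: 9.15
position: [0.4723, 0.0298, 0.2926]
ee_rot: [0.982, -0.114, 0.15, 0.009]
ft_force: [0.2, -0.2, 0.3]
grip_width: 0.002
```

```bash
cat > shot.py <<'E'
import sys
from h import *
from scipy.spatial.transform import Rotation as Ro
tag=sys.argv[1]
for n in sys.argv[2:]:
    c=manip.calibration(n);p,d=manip.camera(n)
    cv2.imwrite(f"pics/{n}{tag}.png",p[:,:,::-1]);np.savez(f"pics/{n}{tag}.npz",d=d,mtx=c["mtx"],T=c["world_to_cam"])
o=manip.get_obs();R=Ro.from_quat(o["ee_rot"]).as_matrix();np.set_printoptions(suppress=True)
print(np.round(o["clock"],2),np.round(o["position"],4),"tip",np.round(o["position"]+R[:,2]*.017,4),np.round(o["ee_rot"],3),np.round(o["ft_force"],1),np.round(o["joint_pos"],2))
print(np.round(R,3).tolist())
E
cat >> h.py <<'E'
def load(n,tag):
    z=np.load(f"pics/{n}{tag}.npz"); return cv2.imread(f"pics/{n}{tag}.png"),z["d"],dict(mtx=z["mtx"],world_to_cam=z["T"])
E
python3 shot.py 1 wrist scene
```

```text
9.25 [0.4696 0.0307 0.2876] tip [0.4744 0.0298 0.2713] [ 0.983 -0.112  0.145  0.011] [-0.6 -0.2 -0. ] [-0.37 -0.24  0.1   2.    0.17  1.12 -2.12]
[[0.933, -0.224, 0.283], [-0.218, -0.975, -0.054], [0.288, -0.011, -0.958]]
```

View pics/wrist1.png

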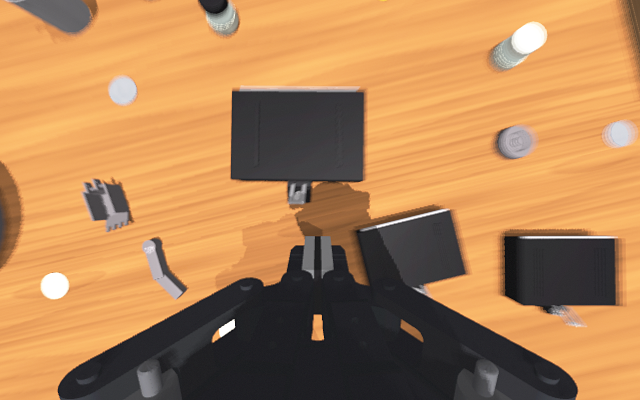

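View pics/scene1.png

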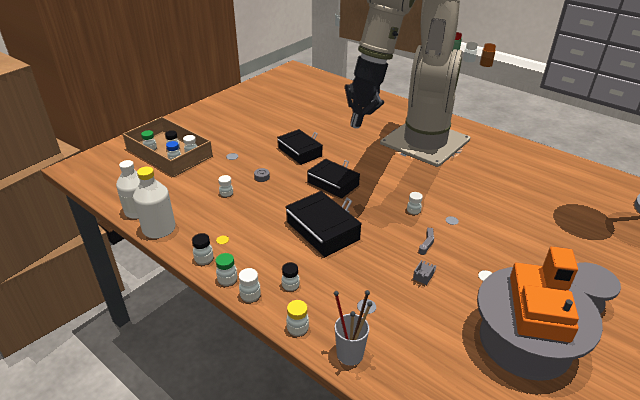

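```bash
cat >> h.py <<'E'
CASE=dict(x=0.594,y=0.030,yaw=np.deg2rad(-13.3))
def case2w(p,C=None):
    C=C or CASE; p=np.atleast_2d(p); c,s=np.cos(C["yaw"]),np.sin(C["yaw"])
    return np.c_[C["x"]+c*p[:,0]-s*p[:,1],C["y"]+s*p[:,0]+c*p[:,1],p[:,2]]
E
python3 - <<'E'
from h import *
p=cv2.imread("pics/top0.png"); D=np.load("pics/top0.npy")
# lid contour, black low-sat threshold subpixel corners
g=cv2.cvtColor(p,cv2.COLOR_BGR2GRAY)
L=[(-.061,.09,.057),(-.061,-.09,.057),(.061,-.09,.057),(.061,.09,.057)]
B=[(-.085,0,.03),(-.085-.0072,0,.0665),(-.085-.0072,.0105,.0665),(-.085-.0072,-.0105,.0665)]
for n,f,box,k in (("top","top0",(235,145,110,100),7),("scene","scene0",(275,180,90,80),8),("wrist","wrist1",(220,80,160,140),5)):
    im=cv2.imread(f"pics/{f}.png"); c=manip.calibration(n)
    if n=="wrist": _,_,c=load("wrist","1")
    x,y,w,h=box; z=cv2.resize(im[y:y+h,x:x+w],None,fx=k,fy=k,interpolation=cv2.INTER_CUBIC)
    for q,col in ((L,(0,0,255)),(B,(0,255,0))):
        for u,v in proj(n,case2w(q),c): cv2.circle(z,(int((u-x+.5)*k),int((v-y+.5)*k)),3,col,-1)
    cv2.imwrite(f"pics/ov_{n}.png",z)
E
```

```text
(no output)
```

View pics/ov_top.png

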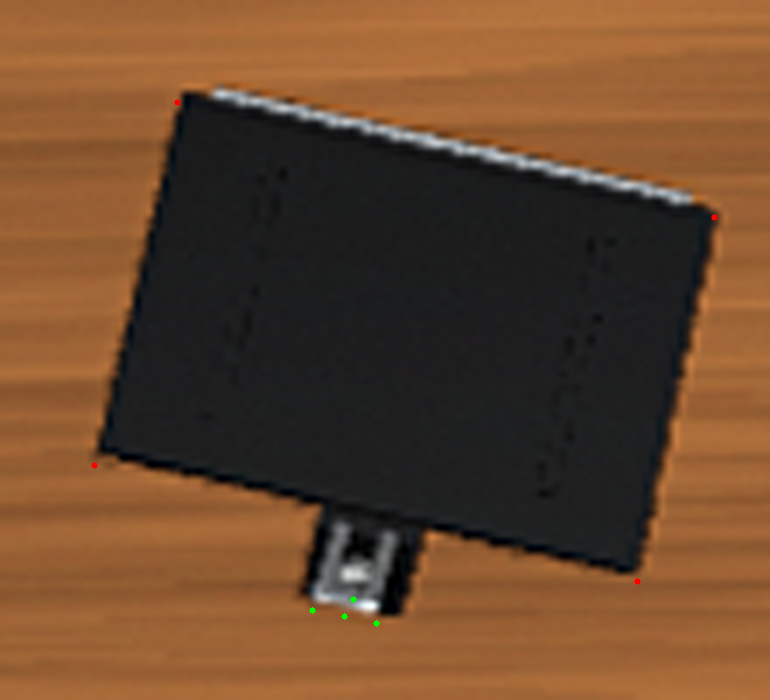

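View pics/ov_scene.png

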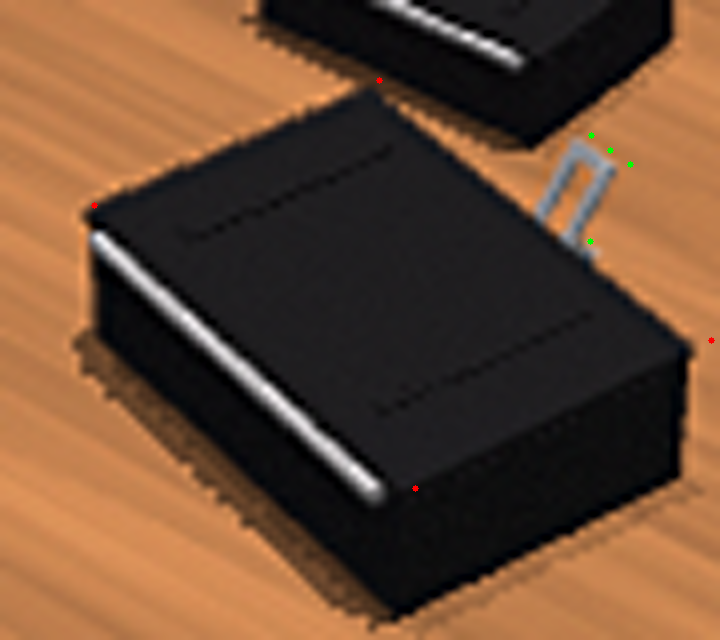

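View pics/ov_wrist.png

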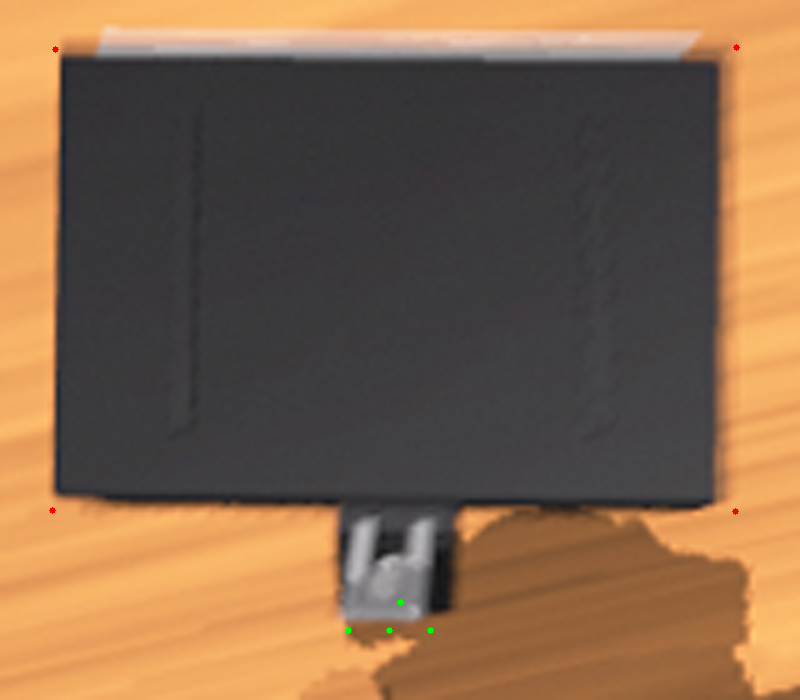

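The first wrist shot was taken before the arm had settled, so I'll re-shoot it still.

```bash
python3 shot.py 2 wrist; python3 - <<'E'
from h import *
def corners(im,box,th):
    x,y,w,h=box; g=im[y:y+h,x:x+w].max(2); k=8
    G=cv2.resize(g,None,fx=k,fy=k,interpolation=cv2.INTER_CUBIC)
    m=(G<th).astype(np.uint8); m=cv2.morphologyEx(m,cv2.MORPH_OPEN,np.ones((27*k//2,27*k//2)))
    c=max(cv2.findContours(m,0,1)[0],key=cv2.contourArea)
    return (cv2.boxPoints(cv2.minAreaRect(c))/k-.5+.5/k)+[x,y], cv2.contourArea(c)/k/k
im=cv2.imread("pics/wrist2.png")
cv2.imwrite("pics/w2z.png",cv2.resize(im[70:230,200:400],(800,640),interpolation=2))
for n,im,box,th,c in (("top",cv2.imread("pics/top0.png"),(235,145,110,100),60,None),("wrist",)+(cv2.imread("pics/wrist2.png"),(210,70,180,125),100,load("wrist","2")[2])):
    q,a=corners(im,box,th); P=plane(n,q,.057,c)
    print(n,np.round(q,1).tolist(),a); print(np.round(P,4).tolist(),"ctr",np.round(P.mean(0),4), [round(np.linalg.norm(P[i]-P[i-1]),4) for i in range(4)],[round(np.degrees(np.arctan2(*(P[i]-P[i-1])[[1,0]])),1) for i in range(4)])
E
```

```text
9.3 [0.4714 0.0295 0.2918] tip [0.4763 0.0286 0.2755] [ 0.983 -0.113  0.148  0.01 ] [-0.1 -0.4  0.6] [-0.37 -0.24  0.1   2.    0.17  1.12 -2.12]
[[0.931, -0.225, 0.288], [-0.219, -0.974, -0.054], [0.292, -0.013, -0.956]]
top [[248.0, 211.9], [260.3, 157.5], [337.4, 174.8], [325.2, 229.2]] 4075.5625
[[0.5533, 0.1317, 0.057], [0.6778, 0.1026, 0.057], [0.6343, -0.0735, 0.057], [0.5103, -0.0425, 0.057]] ctr [0.5939 0.0296 0.057 ] [np.float64(0.1795), np.float64(0.1279), np.float64(0.1814), np.float64(0.1278)] [np.float64(76.2), np.float64(-13.2), np.float64(-103.9), np.float64(166.0)]
wrist [[228.6, 176.8], [229.9, 80.3], [367.7, 82.2], [366.4, 178.7]] 12938.140625
[[0.5555, 0.1307, 0.057], [0.6772, 0.1009, 0.057], [0.6341, -0.0724, 0.057], [0.5129, -0.0429, 0.057]] ctr [0.5949 0.0291 0.057 ] [np.float64(0.1787), np.float64(0.1253), np.float64(0.1787), np.float64(0.1247)] [np.float64(76.2), np.float64(-13.8), np.float64(-104.0), np.float64(166.3)]
```

View pics/w2z.png

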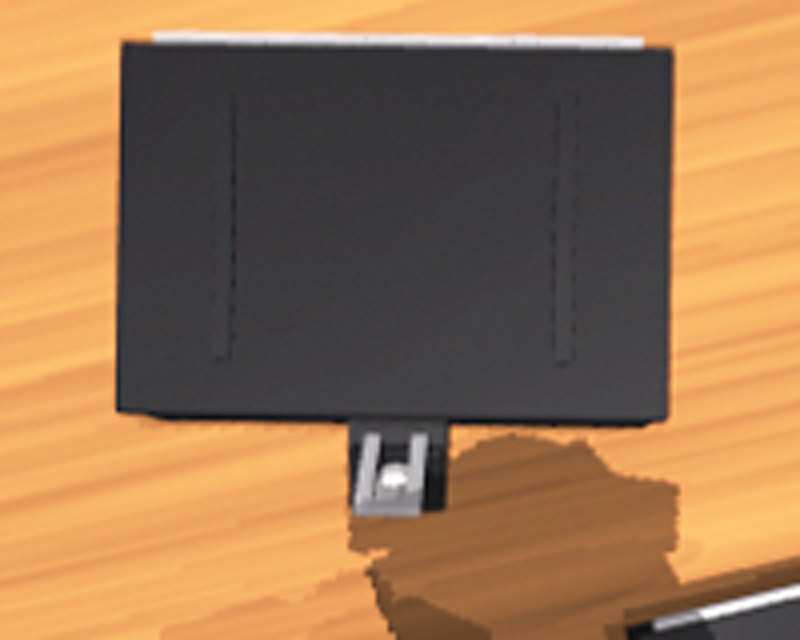

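```bash
python3 - <<'E'
from h import *
_,D,c=load("wrist","2")
C=dict(x=.5965,y=.0285,yaw=np.deg2rad(-13.8))
uv=np.array([[354,514],[420,516],[387,515]])/4+[200,70]-.5
print("guard tip edge",np.round(plane("wrist",uv,.0665,c),4).tolist()); print("pred",np.round(case2w([(-.0922,.0105,.0665),(-.0922,-.0105,.0665),(-.0922,0,.0665)],C),4).tolist())
uv2=np.array([[283.8-.2,231.2]]); print("top guard",np.round(plane("top",uv2,.0665),4))
ovt=np.array([[347,612]])/7+[235,145]-.5; print("top guard ov",np.round(plane("top",ovt,.0665),4))
ovs=np.array([[597,152]])/8+[275,180]-.5; print("scene guard",np.round(plane("scene",ovs,.0665),4))
# triangulate wrist+scene+top
A=np.zeros((3,3));b=np.zeros(3)
for n,u,cc in (("wrist",uv[2:],c),("top",ovt,None),("scene",ovs,None)):
    o,d=ray(n,u,cc); d=d[0]/np.linalg.norm(d); M=np.eye(3)-np.outer(d,d);A+=M;b+=M@o
print("tri",np.linalg.solve(A,b))
for z in(.03,): print("button pred",np.round(case2w([(-.085,0,.03)],C),4), "cap ray",np.round(plane("wrist",np.array([[393,478]])/4+[200,70]-.5,.034,c),4))
E
```

```text
guard tip edge [[0.5111, 0.0605, 0.0665], [0.5058, 0.0403, 0.0665], [0.5084, 0.0504, 0.0665]]
pred [[0.5095, 0.0607, 0.0665], [0.5045, 0.0403, 0.0665], [0.507, 0.0505, 0.0665]]
top guard [[0.5075 0.0514 0.0665]]
top guard ov [[0.5059 0.0503 0.0665]]
scene guard [[0.5082 0.0483 0.0665]]
tri [0.50758985 0.04976356 0.06682226]
button pred [[0.514  0.0488 0.03  ]] cap ray [[0.5209 0.0483 0.034 ]]
```

Request:
{"fn": "jog_arm", "kwargs": {"steps": [0,-0.013,-0.006,0.044,0,0,-0.026,-0.012,0.088,0,0,-0.039,-0.018,0.13,0,0,-0.052,-0.022,0.172,0,0,-0.06,-0.025,0.2,0,0,-0.065,-0.026,0.217,0,0,-0.065,-0.026,0.217,0,0,-0.065,-0.026,0.217,0,0,-0.065,-0.026,0.217,0,0,-0.065,-0.026,0.217,0]}}

```text
clock: 10.3
position: [0.4831, 0.0575, 0.07]
ee_rot: [0.982, -0.114, 0.151, 0.009]
ft_force: [-0.5, 0.0, 0.6]
grip_width: 0.002
```

```bash
python3 shot.py 3 wrist scene; python3 - <<'E'
import cv2,numpy as np
a=cv2.imread("pics/wrist3.png");b=cv2.imread("pics/scene3.png")
cv2.imwrite("pics/c3.png",np.hstack([cv2.resize(a[60:300,190:430],(400,400)),cv2.resize(b[130:250,280:400],(400,400),interpolation=2)]))
E
```

```text
10.4 [0.4826 0.0575 0.0694] tip [0.4876 0.0566 0.0531] [ 0.982 -0.114  0.151  0.009] [ 0.8 -0.7  0.4] [-0.38  0.05  0.08  2.25  0.24  0.59 -2.29]
[[0.928, -0.227, 0.294], [-0.222, -0.974, -0.052], [0.298, -0.017, -0.954]]
```

View pics/c3.png

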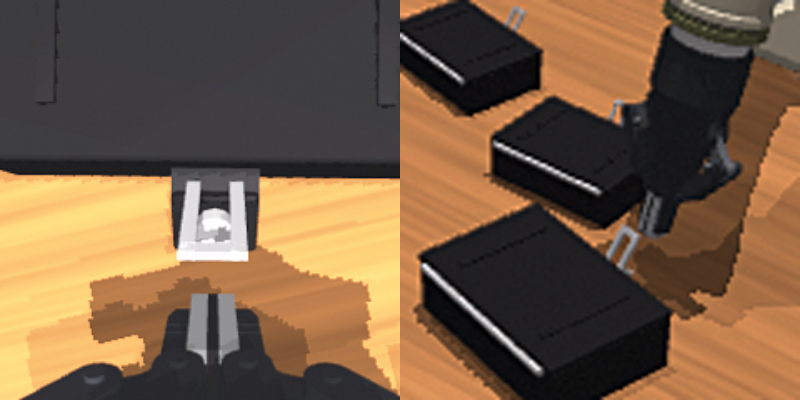

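Request:
{"fn": "jog_arm", "kwargs": {"steps": [0,0.002,0.001,0.01,0,0,0.004,0.002,0.02,0,0,0.005,0.002,0.026,0,0,0.006,0.002,0.03,0,0,0.006,0.002,0.032,0,0,0.007,0.002,0.034,0,0,0.007,0.002,0.035,0,0,0.008,0.002,0.037,0,0,0.008,0.002,0.037,0,0,0.008,0.002,0.037,0]}}

```text
clock: 11.4
position: [0.4993, 0.0516, 0.0351]
ee_rot: [0.982, -0.114, 0.15, 0.01]
ft_force: [-4.8, -1.2, 2.6]
grip_width: 0.002
```

```bash
python3 shot.py 4 wrist scene; python3 - <<'E'
import cv2,numpy as np
a=cv2.imread("pics/wrist4.png");b=cv2.imread("pics/scene4.png")
cv2.imwrite("pics/c4.png",np.hstack([cv2.resize(a[60:300,190:430],(400,400)),cv2.resize(b[130:250,280:400],(400,400),interpolation=2)]))
E
```

```text
11.5 [0.4994 0.0517 0.0352] tip [0.5043 0.0508 0.019 ] [ 0.982 -0.114  0.15   0.009] [-4.8 -0.6  3. ] [-0.37  0.15  0.09  2.23  0.25  0.5  -2.28]
[[0.929, -0.227, 0.292], [-0.222, -0.974, -0.053], [0.296, -0.016, -0.955]]
```

View pics/c4.png

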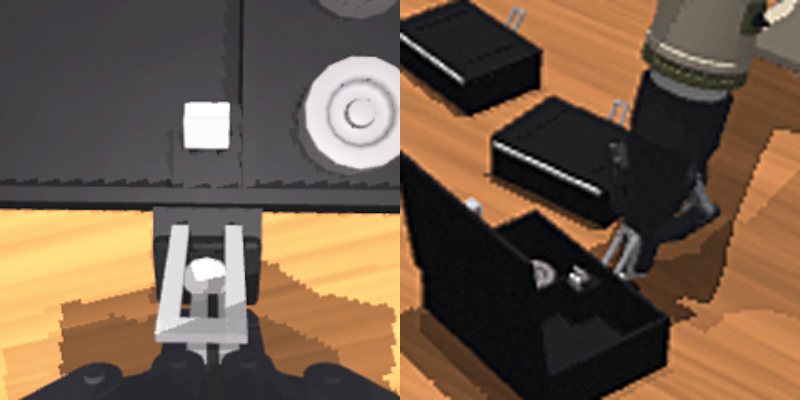

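The lid has popped open: the wrist view shows the white hook at about (205,125) in the crop, with a wheel beside it. I'll retract along the axis and go look at the bucket with the gripper opening.

Request:
{"fn": "jog_arm", "kwargs": {"steps": [0,-0.006,-0.001,-0.022,0,0,-0.012,-0.002,-0.046,0,0.02,-0.015,-0.03,-0.08,-0.05,0.04,-0.019,-0.06,-0.115,-0.15,0.07,-0.021,-0.095,-0.14,-0.25,0.085,-0.015,-0.14,-0.136,-0.33,0.085,-0.008,-0.19,-0.132,-0.385,0.085,-0.002,-0.235,-0.128,-0.385,0.085,0.003,-0.28,-0.125,-0.385,0.085,0.003,-0.28,-0.125,-0.385]}}

```text
clock: 12.5
position: [0.5295, 0.3371, 0.1593]
ee_rot: [0.986, 0.079, 0.146, 0.036]
ft_force: [0.0, -0.1, 0.1]
grip_width: 0.999
```

```bash
python3 shot.py 5 top scene wrist
```

```text
12.65 [0.5297 0.3301 0.1598] tip [0.5346 0.3292 0.1436] [0.986 0.076 0.145 0.038] [-0.2 -1.  -0. ] [-0.65  0.27 -0.12  1.77  0.34  0.95 -2.36]
[[0.946, 0.138, 0.292], [0.16, -0.986, -0.053], [0.281, 0.097, -0.955]]
```

View pics/wrist5.png

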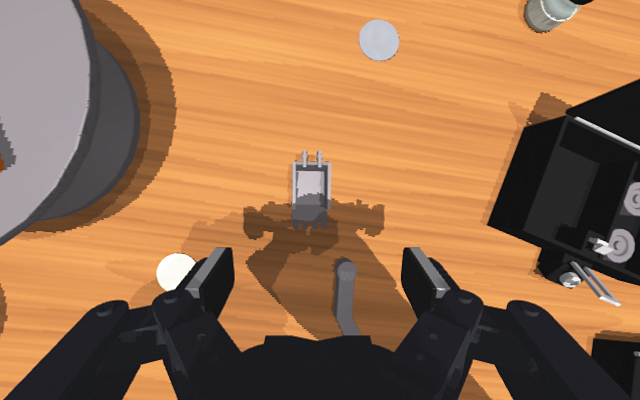

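View pics/scene5.png

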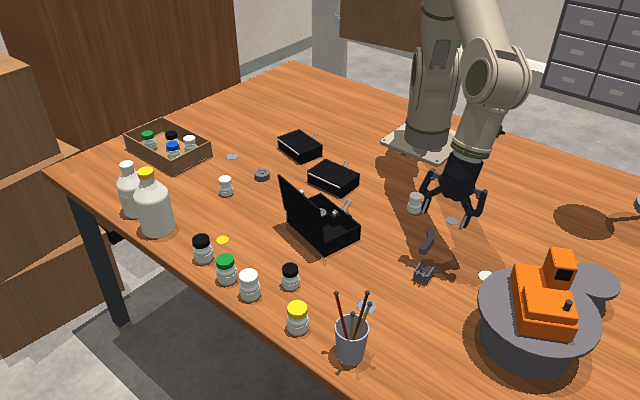

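```bash
python3 shot.py 6 wrist; python3 - <<'E'
from h import *
im,D,c=load("wrist","6")
cv2.imwrite("pics/w6z.png",cv2.resize(im[140:240,250:375],(800,640),interpolation=2))
t=load("top","5")[0]; cv2.imwrite("pics/t5z.png",cv2.resize(t[140:270,110:360],(800,416),interpolation=2))
v,u=np.mgrid[140:240,250:375]; uv=np.c_[u.ravel(),v.ravel()]; P=dpts("wrist",uv,D,c); k=(D[uv[:,1],uv[:,0]]>0)&(P[:,2]>.006)&(P[:,2]<.05)&(np.hypot(P[:,0]-.57,P[:,1]-.328)<.05)
Q=P[k]; print(len(Q),Q.min(0),Q.max(0)); q=P[k&(P[:,2]>.026)]
r=cv2.minAreaRect((Q[:,:2]*1000).astype(np.float32)); print("all",r); r=cv2.minAreaRect((q[:,:2]*1000).astype(np.float32)); print("hi",r, np.percentile(Q[:,2],[90,98,100]))
E
```

```text
12.7 [0.5298 0.3294 0.1601] tip [0.5347 0.3285 0.1439] [0.986 0.075 0.146 0.038] [ 0.3 -0.9 -0.2] [-0.65  0.27 -0.12  1.77  0.34  0.95 -2.36]
[[0.946, 0.137, 0.293], [0.16, -0.986, -0.053], [0.281, 0.097, -0.955]]
1428 [0.53219993 0.3079402  0.0060029 ] [0.60826218 0.35038861 0.03827738]
all ((570.6204223632812, 329.8326721191406), (73.9642562866211, 36.01832962036133), 8.193639755249023)
hi ((580.4711303710938, 331.257080078125), (54.105323791503906, 35.78959655761719), 7.961928367614746) [0.03345391 0.03690673 0.03827738]
```

View pics/w6z.png

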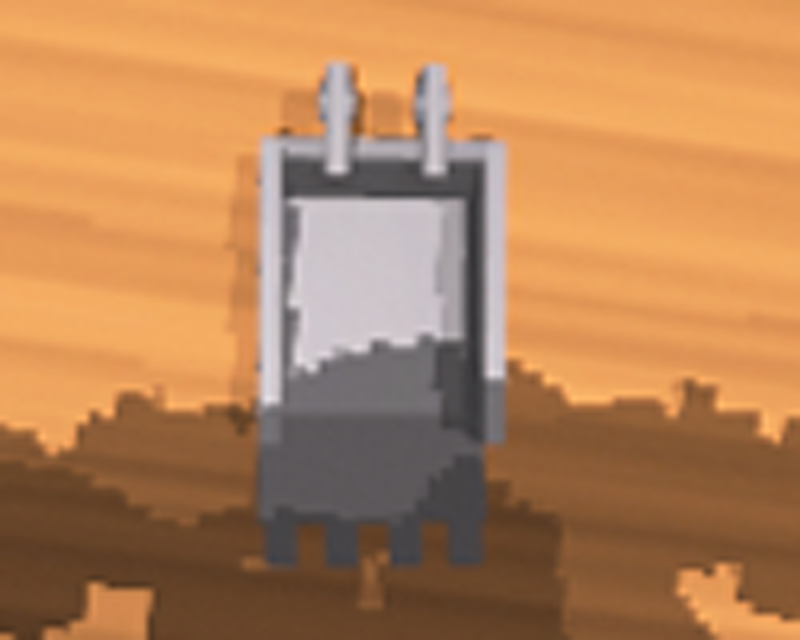

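View pics/t5z.png

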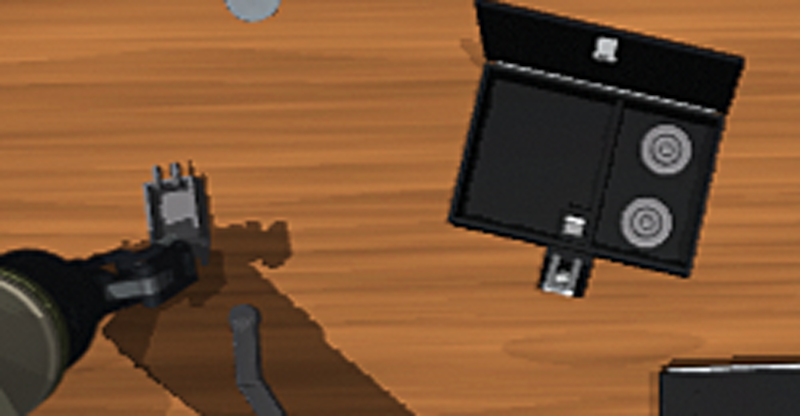

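Request:
{"fn": "jog_arm", "kwargs": {"steps": [0.085,0.001,-0.002,0.045,0,0.085,0.001,-0.004,0.09,0,0.085,0.002,-0.006,0.115,0,0.085,0.002,-0.008,0.13,0,0.085,0.002,-0.008,0.136,0,0.07,0.002,-0.008,0.136,0,0.05,0.002,-0.008,0.136,0,0.03,0.002,-0.008,0.136,0,0.02,0.002,-0.008,0.136,0,0.02,0.002,-0.008,0.136,0], "grip_force": 40}}

```text
clock: 13.7
position: [0.5706, 0.332, 0.0318]
ee_rot: [0.986, 0.076, 0.146, 0.037]
ft_force: [-3.0, -1.8, 8.0]
grip_width: 0.42
```

```bash
python3 shot.py 7 wrist
```

```text
13.75 [0.5706 0.332  0.0318] tip [0.5756 0.3311 0.0155] [0.986 0.076 0.146 0.037] [-3.6 -1.4  7.1] [-0.65  0.49 -0.08  1.77  0.41  0.73 -2.42]
[[0.946, 0.138, 0.294], [0.16, -0.986, -0.051], [0.283, 0.096, -0.954]]
```

View pics/wrist7.png

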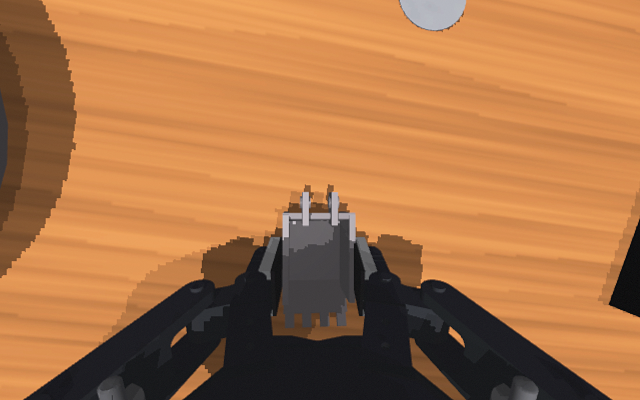

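Request:
{"fn": "jog_arm", "kwargs": {"steps": [0.02,0.012,0.004,-0.04,0,0.02,0.026,0.015,-0.085,0,0.02,0.027,0.055,-0.092,0.05,0.02,0.025,0.1,-0.088,0.12,0.02,0.023,0.145,-0.084,0.2,0.02,0.02,0.19,-0.08,0.28,0.02,0.018,0.235,-0.076,0.35,0.02,0.017,0.274,-0.072,0.385,0.02,0.017,0.274,-0.072,0.385,0.02,0.017,0.274,-0.072,0.385]}}

```text
clock: 14.75
position: [0.6031, 0.067, 0.1306]
ee_rot: [0.982, -0.115, 0.15, 0.009]
ft_force: [0.1, 0.3, 0.2]
grip_width: 0.421
```

```bash
python3 shot.py 8 wrist scene
```

```text
14.85 [0.603  0.0693 0.1303] tip [0.6079 0.0684 0.1141] [ 0.982 -0.113  0.15   0.009] [ 0.7  0.1 -0.6] [-0.29  0.21  0.04  1.91  0.17  0.75 -2.16]
[[0.929, -0.225, 0.293], [-0.22, -0.974, -0.052], [0.297, -0.017, -0.955]]
```

View pics/wrist8.png

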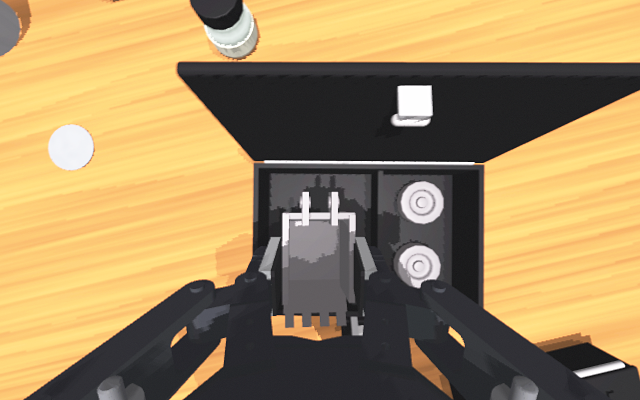

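View pics/scene8.png

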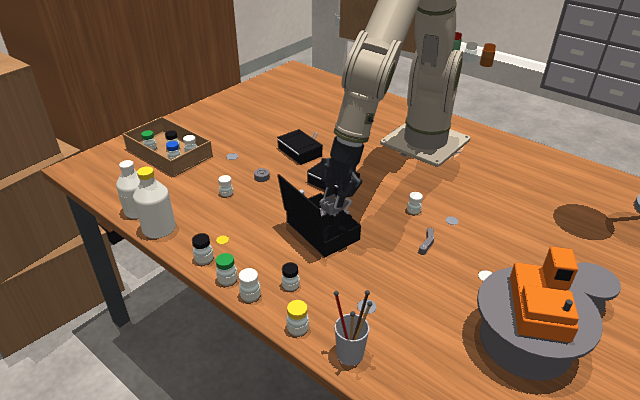

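Request:
{"fn": "jog_arm", "kwargs": {"steps": [0.02,-0.009,0,0.03,0,0.02,-0.018,0.001,0.058,0,0.02,-0.023,0.001,0.074,0,0.02,-0.026,0.002,0.083,0,0.02,-0.027,0.002,0.087,0,0.02,-0.027,0.002,0.087,0,0.02,-0.027,0.002,0.087,0,0.02,-0.027,0.002,0.087,0,0.02,-0.027,0.002,0.087,0,0.02,-0.027,0.002,0.087,0]}}

```text
clock: 15.85
position: [0.6031, 0.0673, 0.0393]
ee_rot: [0.982, -0.114, 0.15, 0.009]
ft_force: [-0.2, -0.1, -0.9]
grip_width: 0.418
```

```bash
python3 shot.py 9 wrist scene;  python3 - <<'E'
import cv2,numpy as np
a=cv2.imread("pics/wrist9.png");b=cv2.imread("pics/scene9.png")
cv2.imwrite("pics/c9.png",np.hstack([cv2.resize(a[120:360,200:440],(400,400)),cv2.resize(b[150:270,260:380],(400,400),interpolation=2)]))
E
```

```text
15.95 [0.603  0.0672 0.039 ] tip [0.608  0.0664 0.0228] [ 0.982 -0.114  0.15   0.009] [ 0.6  0.3 -0.8] [-0.3   0.34  0.05  1.97  0.2   0.56 -2.21]
[[0.929, -0.227, 0.293], [-0.222, -0.974, -0.053], [0.297, -0.016, -0.955]]
```

View pics/c9.png

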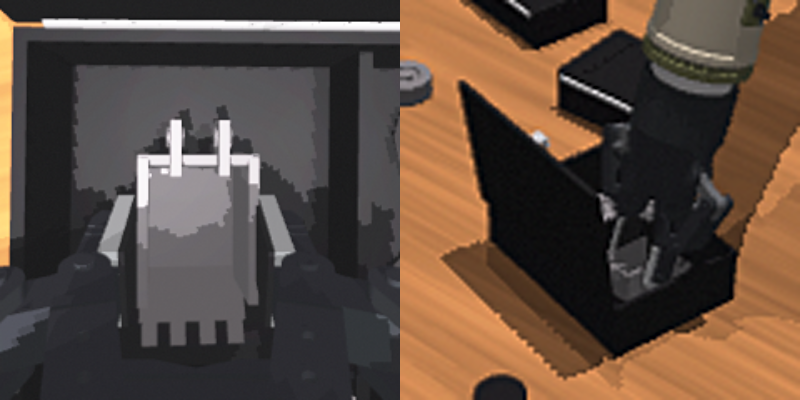

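Request:
{"fn": "jog_arm", "kwargs": {"steps": [0.02,-0.001,0,0.002,0,0.02,-0.001,0,0.003,0,0.038,-0.001,0,0.003,0,0.044,-0.001,0,0.003,0,0.05,-0.001,0,0.003,0,0.05,-0.001,0,0.003,0,0.05,0.002,0,-0.007,0,0.05,0.006,-0.001,-0.02,0,0.05,0.015,-0.001,-0.05,0,0.05,0.026,-0.001,-0.085,0]}}

```text
clock: 16.95
position: [0.6018, 0.067, 0.1291]
ee_rot: [0.982, -0.114, 0.149, 0.009]
ft_force: [0.2, 0.0, -0.8]
grip_width: 0.588
```

```bash
python3 shot.py 10 wrist scene;  python3 - <<'E'
import cv2,numpy as np
a=cv2.imread("pics/wrist10.png");b=cv2.imread("pics/scene10.png")
cv2.imwrite("pics/c10.png",np.hstack([cv2.resize(a[60:360,170:470],(400,400)),cv2.resize(b[150:270,260:380],(400,400),interpolation=2)]))
E
```

```text
17.05 [0.6057 0.0676 0.1348] tip [0.6108 0.0668 0.1186] [ 0.981 -0.115  0.154  0.008] [0.2 1.5 0.4] [-0.29  0.21  0.04  1.91  0.17  0.75 -2.16]
[[0.926, -0.227, 0.301], [-0.222, -0.974, -0.05], [0.305, -0.021, -0.952]]
```

View pics/c10.png

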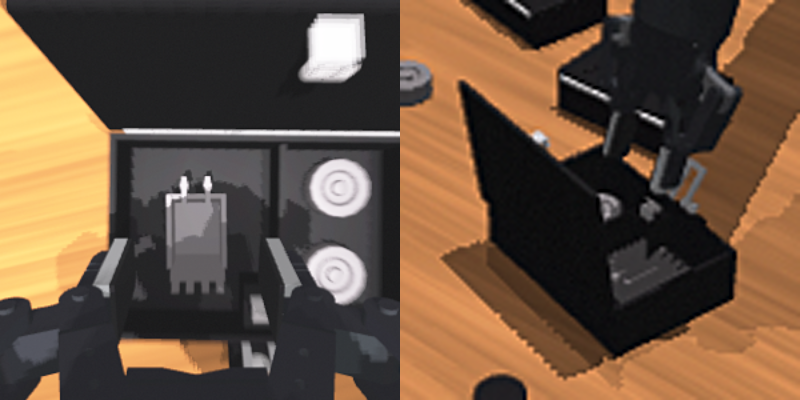

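Bucket is flat in the compartment (wrist crop around (195,235)) and clear of the divider and hook. Next I'll work out the lid-closing path.

```bash
cat > path.py <<'E'
import sys,json
from h import *
from scipy.spatial.transform import Rotation as Ro
C=dict(x=.5967,y=.0285,yaw=np.deg2rad(-13.8))
def tool(wps):
    # wps: corner (-x tip corner) positions in case frame, printed as tool shifts
    o=manip.get_obs();R=Ro.from_quat(o["ee_rot"]).as_matrix();t=np.array(o["position"])
    off=R@np.array([-.011,0,.017])
    c0=t+off; d=c0[:2]-[C["x"],C["y"]];c,s=np.cos(C["yaw"]),np.sin(C["yaw"])
    print("corner now case mm",np.round(1000*np.r_[c*d[0]+s*d[1],-s*d[0]+c*d[1],c0[2]],1),"ft",np.round(o["ft_force"],1))
    P=case2w(np.array(wps)/1000,C)
    prev=np.zeros(3)
    for w,p in zip(wps,P):
        q=R.T@(p-c0); print(w,np.round(q,3).tolist(),"step",round(np.linalg.norm(q-prev),3)); prev=q
E
python3 shot.py 11 wrist top; python3 - <<'E'
from path import *
im,D,c=load("wrist","11")
for u in (250,320,400,500):
    col=D[:,u]; 
    P=dpts("wrist",[(u,v) for v in range(20,140,4)],D,c); d=P[:,:2]-[C["x"],C["y"]];cc,s=np.cos(C["yaw"]),np.sin(C["yaw"])
    X=np.c_[cc*d[:,0]+s*d[:,1],P[:,2]]; i=X[:,1].argmax(); print(u,"max z pt (case x,z)",np.round(X[i],4),"v",20+4*i)
tool([(20,20,195),(60,0,195),(100,0,195),(98,0,150)])
E
```

```text
17.15 [0.6032 0.0672 0.1298] tip [0.6082 0.0663 0.1136] [ 0.982 -0.114  0.151  0.009] [-0.5 -0.2 -1.2] [-0.29  0.21  0.04  1.91  0.17  0.75 -2.16]
[[0.928, -0.227, 0.295], [-0.222, -0.974, -0.052], [0.299, -0.017, -0.954]]
250 max z pt (case x,z) [0.0793 0.1692] v 76
320 max z pt (case x,z) [0.0776 0.1698] v 80
400 max z pt (case x,z) [0.0777 0.1698] v 80
500 max z pt (case x,z) [0.0778 0.1699] v 80
corner now case mm [ -8.3  39.4 110.3] ft [-0.5 -0.2 -1.2]
(20, 20, 195) [0.052, 0.018, -0.073] step 0.091
(60, 0, 195) [0.09, 0.039, -0.061] step 0.045
(100, 0, 195) [0.128, 0.039, -0.049] step 0.04
(98, 0, 150) [0.113, 0.04, -0.007] step 0.045
```

View pics/top11.png

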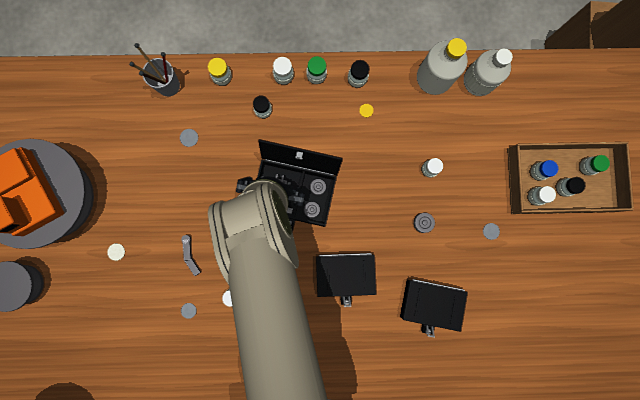

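Request:
{"fn": "jog_arm", "kwargs": {"steps": [0.03,0.013,0,-0.042,0,0.01,0.026,-0.001,-0.082,0,0,0.052,0.018,-0.075,0,0,0.09,0.039,-0.063,0,0,0.128,0.039,-0.05,0,0,0.13,0.039,-0.049,0,0,0.13,0.039,-0.049,0,0,0.122,0.039,-0.03,0,0,0.115,0.04,-0.007,0,0,0.115,0.04,-0.007,0]}}

```text
clock: 18.15
position: [0.6951, 0.0038, 0.1641]
ee_rot: [0.983, -0.114, 0.147, 0.01]
ft_force: [-1.3, -0.1, -0.2]
grip_width: 0.0
```

```bash
python3 shot.py 12 scene wrist; python3 - <<'E'
import cv2
a=cv2.imread("pics/scene12.png"); cv2.imwrite("pics/s12z.png",cv2.resize(a[80:280,230:430],(600,600),interpolation=2))
E
python3 - <<'E'
from path import *
import math
w=[]
for deg in (97,90,80,72):
    f=math.radians(deg); e=(59-120*math.cos(f)+7*math.sin(f), 50+120*math.sin(f)+7*math.cos(f)); w.append((round(e[0]+.325*18,1),0,round(e[1]-18,1)))
for deg in (62,50,40,30,20,10,5,0,-1):
    f=math.radians(deg); r=106
    w.append((round(59-r*math.cos(f)+7*math.sin(f),1),0,round(50+r*math.sin(f)+7*math.cos(f),1)))
tool(w)
E
```

```text
18.25 [0.6975 0.0036 0.1682] tip [0.7024 0.0027 0.152 ] [ 0.982 -0.114  0.15   0.009] [1.1 0.4 0.3] [-0.18  0.35  0.09  1.65  0.07  0.86 -1.94]
[[0.929, -0.226, 0.292], [-0.221, -0.974, -0.052], [0.296, -0.016, -0.955]]
corner now case mm [9.830e+01 1.000e-01 1.487e+02] ft [1.1 0.4 0.3]
(86.4, 0, 150.3) [-0.011, -0.0, -0.005] step 0.012
(71.8, 0, 152.0) [-0.024, -0.0, -0.011] step 0.015
(50.9, 0, 151.4) [-0.045, -0.001, -0.017] step 0.021
(34.4, 0, 148.3) [-0.061, -0.001, -0.018] step 0.017
(15.4, 0, 146.9) [-0.08, -0.001, -0.023] step 0.019
(-3.8, 0, 135.7) [-0.101, -0.001, -0.018] step 0.022
(-17.7, 0, 123.5) [-0.118, -0.001, -0.01] step 0.018
(-29.3, 0, 109.1) [-0.134, -0.001, 0.0] step 0.018
(-38.2, 0, 92.8) [-0.147, -0.001, 0.013] step 0.019
(-44.2, 0, 75.3) [-0.158, -0.001, 0.028] step 0.018
(-46.0, 0, 66.2) [-0.162, -0.0, 0.036] step 0.009
(-47.0, 0, 57.0) [-0.166, -0.0, 0.045] step 0.009
(-47.1, 0, 55.1) [-0.167, -0.0, 0.046] step 0.002
```

View pics/s12z.png

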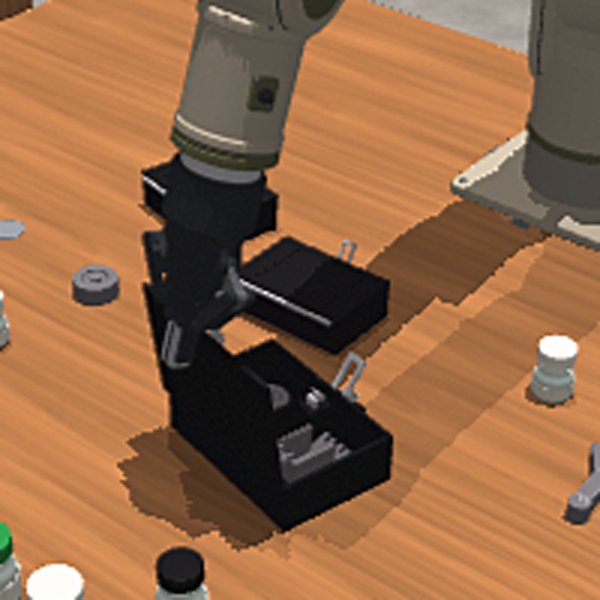

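Request:
{"fn": "jog_arm", "kwargs": {"steps": [0,-0.011,0,-0.005,0,0,-0.024,0,-0.011,0,0,-0.045,-0.001,-0.017,0,0,-0.061,-0.001,-0.019,0,0,-0.08,-0.001,-0.023,0,0,-0.09,-0.001,-0.021,0,0,-0.101,-0.001,-0.018,0,0,-0.11,-0.001,-0.014,0,0,-0.118,-0.001,-0.01,0,0,-0.118,-0.001,-0.01,0]}}

```text
clock: 19.25
position: [0.5848, 0.0307, 0.1412]
ee_rot: [0.982, -0.114, 0.149, 0.01]
ft_force: [0.5, -0.4, -0.2]
grip_width: 0.0
```

```bash
python3 shot.py 13 scene; python3 - <<'E'
import cv2
a=cv2.imread("pics/scene13.png"); cv2.imwrite("pics/s13z.png",cv2.resize(a[80:280,230:430],(600,600),interpolation=2))
E
python3 - <<'E'
from path import *
import math
w=[]
for deg in (35,30,25,20,15,10,7,5,3,0,-1,-2,-3):
    f=math.radians(deg); r=108
    w.append((round(59-r*math.cos(f)+7*math.sin(f),1),0,round(50+r*math.sin(f)+7*math.cos(f),1)))
tool(w)
E
```

```text
19.3 [0.5855 0.0306 0.1419] tip [0.5905 0.0297 0.1257] [ 0.982 -0.114  0.15   0.01 ] [-0.8 -1.4  0.8] [-0.25  0.15  0.07  1.95  0.14  0.76 -2.08]
[[0.929, -0.227, 0.291], [-0.221, -0.974, -0.053], [0.296, -0.015, -0.955]]
corner now case mm [-16.8  -0.4 122.4] ft [-0.8 -1.4  0.8]
(-25.5, 0, 117.7) [-0.01, -0.0, 0.002] step 0.01
(-31.0, 0, 110.1) [-0.017, -0.0, 0.008] step 0.009
(-35.9, 0, 102.0) [-0.024, -0.0, 0.014] step 0.009
(-40.1, 0, 93.5) [-0.031, -0.0, 0.021] step 0.009
(-43.5, 0, 84.7) [-0.037, -0.0, 0.028] step 0.009
(-46.1, 0, 75.6) [-0.042, -0.0, 0.036] step 0.009
(-47.3, 0, 70.1) [-0.045, 0.0, 0.041] step 0.006
(-48.0, 0, 66.4) [-0.046, 0.0, 0.044] step 0.004
(-48.5, 0, 62.6) [-0.048, 0.0, 0.048] step 0.004
(-49.0, 0, 57.0) [-0.05, 0.0, 0.053] step 0.006
(-49.1, 0, 55.1) [-0.051, 0.0, 0.055] step 0.002
(-49.2, 0, 53.2) [-0.051, 0.0, 0.057] step 0.002
(-49.2, 0, 51.3) [-0.052, 0.0, 0.058] step 0.002
```

View pics/s13z.png

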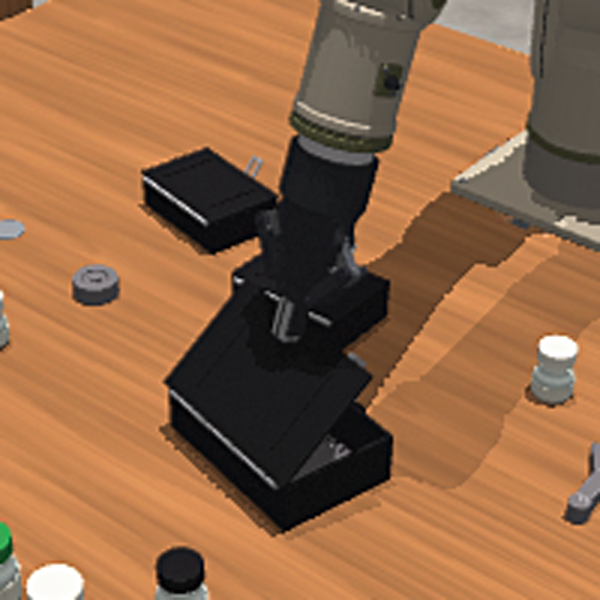

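Request:
{"fn": "jog_arm", "kwargs": {"steps": [0,-0.017,0,0.008,0,0,-0.024,0,0.014,0,0,-0.031,0,0.021,0,0,-0.037,0,0.028,0,0,-0.042,0,0.036,0,0,-0.045,0,0.041,0,0,-0.047,0,0.046,0,0,-0.049,0,0.05,0,0,-0.05,0,0.053,0,0,-0.05,0,0.053,0]}}

```text
clock: 20.3
position: [0.5547, 0.0388, 0.0764]
ee_rot: [0.982, -0.114, 0.15, 0.009]
ft_force: [0.4, -0.1, 0.5]
grip_width: 0.002
```

```bash
python3 shot.py 14 scene; python3 - <<'E'
import cv2
from path import *
a=cv2.imread("pics/scene14.png"); cv2.imwrite("pics/s14z.png",cv2.resize(a[80:280,230:430],(600,600),interpolation=2))
tool([(-49,0,57),(-49,0,55)])
E
```

```text
20.35 [0.5547 0.0388 0.0766] tip [0.5597 0.0379 0.0604] [ 0.982 -0.114  0.15   0.009] [-0.1  0.2  0.3] [-0.28  0.18  0.06  2.08  0.18  0.61 -2.16]
[[0.929, -0.227, 0.292], [-0.222, -0.974, -0.053], [0.296, -0.016, -0.955]]
corner now case mm [-48.7   0.3  57.1] ft [-0.1  0.2  0.3]
(-49, 0, 57) [-0.0, 0.0, 0.0] step 0.0
(-49, 0, 55) [-0.001, 0.0, 0.002] step 0.002
```

View pics/s14z.png

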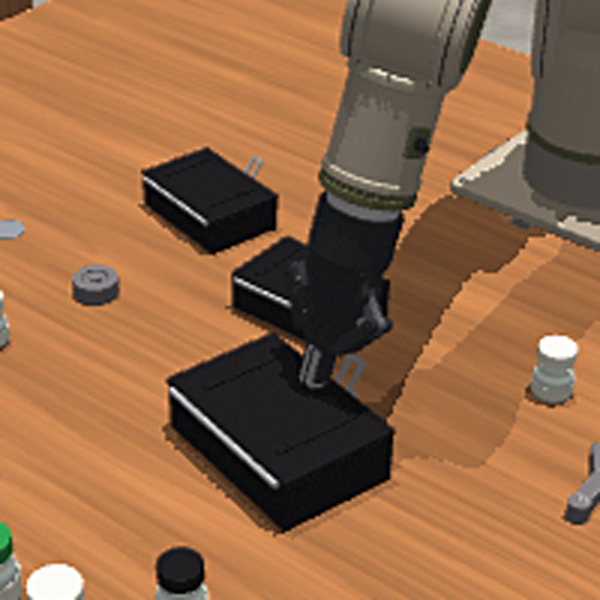

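Request:
{"fn": "jog_arm", "kwargs": {"steps": [0,0,0,0.001,0,0,-0.001,0,0.002,0,0,-0.001,0,0.003,0,0,-0.001,0,0.003,0,0,-0.001,0,0.004,0,0,-0.001,0,0.004,0,0,-0.001,0,0.004,0,0,-0.001,0,0.004,0,0,-0.001,0,0.004,0,0,-0.001,0,0.004,0]}}

```text
clock: 21.35
position: [0.5552, 0.0389, 0.0733]
ee_rot: [0.982, -0.114, 0.15, 0.009]
ft_force: [-4.3, -1.0, 7.8]
grip_width: -0.002
```

Request:
{"fn": "jog_arm", "kwargs": {"steps": [0,0,0,0.001,0,0,0,0,0.002,0,0,0,0,0.003,0,0,0,0,0.004,0,0,0,0,0.004,0,0,0,0,0.004,0,0,0,0,0.004,0,0,0,0,0.004,0,0,0,0,0.004,0,0,0,0,0.004,0]}}

```text
clock: 22.35
position: [0.5554, 0.0389, 0.0696]
ee_rot: [0.982, -0.114, 0.149, 0.009]
ft_force: [-13.9, 1.1, 19.3]
grip_width: 0.001
```

```bash
python3 shot.py 15 scene; python3 - <<'E'
from path import *
tool([(-49,0,55)])
E
```

```text
22.4 [0.5554 0.039  0.0696] tip [0.5604 0.0381 0.0534] [ 0.982 -0.114  0.149  0.009] [-13.2   0.3  19. ] [-0.28  0.2   0.06  2.08  0.18  0.6  -2.16]
[[0.929, -0.227, 0.291], [-0.221, -0.974, -0.053], [0.295, -0.016, -0.955]]
corner now case mm [-48.1   0.6  50.1] ft [-13.2   0.3  19. ]
(-49, 0, 55) [0.001, 0.0, -0.005] step 0.005
```

Pressed with about 19 N. Now I'll lift away and check the lid.

Request:
{"fn": "jog_arm", "kwargs": {"steps": [0,0.003,0,-0.01,0,0,0.006,0,-0.02,0,0,0.012,0,-0.04,0,0,0.02,0,-0.07,0,0,0.02,0,-0.1,0,0,0.0,0,-0.14,0,0,-0.02,0,-0.17,0,0,-0.04,0,-0.19,0,0,-0.04,0,-0.19,0,0,-0.04,0,-0.19,0]}}

```text
clock: 23.4
position: [0.4637, 0.0575, 0.2392]
ee_rot: [0.982, -0.114, 0.151, 0.009]
ft_force: [0.6, -0.5, 0.2]
grip_width: 0.001
```

```bash
python3 shot.py 16 wrist scene; python3 - <<'E'
from path import *
im,D,c=load("wrist","16"); s,_,_=load("scene","16")
cv2.imwrite("pics/c16.png",np.hstack([cv2.resize(im[40:360,160:480],(400,400)),cv2.resize(s[150:270,260:380],(400,400),interpolation=2)]))
for x in (-55,-20,20,50):
    for y in (-70,0,70):
        u=proj("wrist",case2w([(x/1000,y/1000,.057)],C),c)[0]
        if 0<=u[0]<640 and 0<=u[1]<400: print(x,y,np.round(u),np.round(dpts("wrist",[u],D,c)[0,2],4))
E
```

```text
23.5 [0.4638 0.0572 0.2381] tip [0.4688 0.0563 0.2219] [ 0.982 -0.114  0.15   0.01 ] [ 0.4 -0.4  1. ] [-0.31 -0.21 -0.01  2.09  0.17  1.01 -2.19]
[[0.929, -0.228, 0.292], [-0.222, -0.974, -0.053], [0.296, -0.016, -0.955]]
-55 -70 [379. 158.] 0.0595
-55 0 [317. 158.] 0.0572
-55 70 [255. 157.] 0.0579
-20 -70 [379. 127.] 0.0567
-20 0 [317. 127.] 0.0579
-20 70 [255. 126.] 0.0579
20 -70 [380.  92.] 0.0559
20 0 [318.  92.] 0.0571
20 70 [256.  91.] 0.0569
50 -70 [380.  66.] 0.0577
50 0 [318.  65.] 0.0576
50 70 [256.  65.] 0.0582
```

View pics/c16.png

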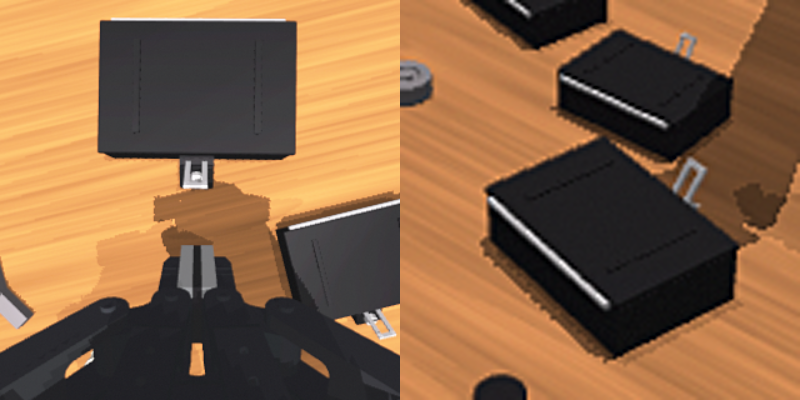

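```bash
python3 shot.py 17 scene; python3 - <<'E'
from h import *
a=cv2.imread("pics/scene0.png").astype(int);b=cv2.imread("pics/scene17.png").astype(int)
for n,(u,v) in dict(boom=(428,240),spare=(262,174),jar_a=(415,203),jar_b=(290,277),jar_c=(225,186)).items():
    print(n,np.abs(a-b)[v-12:v+13,u-12:u+13].mean().round(2))
E
python3 -c "
from workcell import manip
print(manip.hand_in(), manip.get_obs()['clock'])"
```

```text
23.55 [0.4638 0.0571 0.2379] tip [0.4687 0.0562 0.2217] [ 0.982 -0.114  0.149  0.01 ] [-0.3  1.  -0.4] [-0.31 -0.21 -0.01  2.09  0.17  1.01 -2.19]
[[0.929, -0.228, 0.291], [-0.222, -0.974, -0.053], [0.296, -0.015, -0.955]]
boom 2.36
spare 2.36
jar_a 12.25
jar_b 2.03
jar_c 2.24
the job is handed in; nothing more can be done
the job is handed in; nothing more can be done
```

```bash
python3 - <<'E'
import cv2,numpy as np
f=lambda n:cv2.resize(cv2.imread(f"pics/{n}.png")[180:230,390:440],(400,400),interpolation=2)
cv2.imwrite("pics/j.png",np.hstack([f("scene0"),f("scene17")]))
E
```

```text
(no output)
```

View pics/j.png

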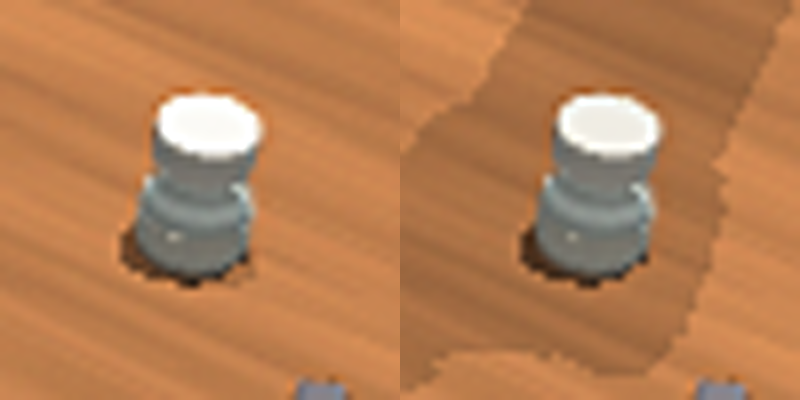

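The job is done and handed in at about 23.6 s. I pressed the button along its slanted axis and the lid popped open. I then put the bucket flat in the empty compartment, and pushed the lid down until it shut.

- **Tilting the tool:** a jog cannot tilt the tool, and a vertical tool could not reach the button past the guard. I leaned the tool about 17° by pushing it against the edge of its reach, high above the bench, before pressing.
- **Lid:** I pressed it down with up to 19 N, above the 6–8 N the latch needs. After I lifted away, its top read flat at 56–60 mm (57 mm is shut) and it stayed shut. I saw no separate snap in the force readings.
- **Bucket:** I last saw it just before the lid closed, lying flat and clear of the hook and divider.
- **Other parts:** the boom, spare wheel and all three jars look the same in the before and after pictures. `jar_a` first showed a difference, but it was only the arm's shadow. I did not check the two wheels in the case again after the lid closed.
- **Disagreement:** during the last press the fingertip read about 50 mm high, lower than the lid's 57 mm face. I took this as an offset in my model of the fingers under load, since the lid looked right afterwards.

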